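# Angle a batten past a post into its bay

## Task

Push the timber batten along the table into the three-sided plywood bay, angling it past the steel post that stands in the way (push one end in behind the post, then the other end past the cheek), until it lies flush along the back board between the two cheeks. Only push it with the fingertips or the outside of the fingers: never grasp it, lift it or tip it up, and leave the loose things standing around where they are.

Things in the scene. Friction and masses are not known exactly. Their poses are not given: they have to be found in the camera images.
- batten_center (a point): centre (half-way up, 11 mm above the table) of the loose pale timber batten, 230 x 34 x 22 mm (long, wide, high), about 0.25 kg (mass and friction vary), lying flat. Its x axis runs along its length and points to its left end seen from the robot, y across it towards the robot, z up. It slides on the table with dry friction and starts in front of the bay, to the right of the post
- bay: fixed open-topped three-sided bay of plywood on the table, without a floor, open towards the robot. Origin: on the table, in the middle of the inner face of its back board; x points from the mouth into the back board, y to the left along the back board, z up. Back board and cheeks are 12 mm thick and 45 mm high; the two cheeks have their inner faces at y = +145 mm and -145 mm and reach from x = 0 to x = -60 mm
- post: fixed upright round steel post, 24 mm diameter, 60 mm high, standing in front of the bay's mouth somewhat left of its middle (about 80 mm in front of the back board), so that the gap to the right cheek is shorter than the batten. Origin: centre of its foot on the table, z up
- ball_bearing: steel ball bearing, ring 52 mm across, 15 mm high, lying flat on the table outside the bay, left of the post; bystander. Origin: centre of its underside
- machine_bolt: brass-coloured bolt standing on its head, 27 mm across, 70 mm high, outside the right cheek of the bay; bystander. Origin: centre of its underside
- tape_measure: yellow tape measure, 66 x 85 x 37 mm, lying on the table left of the batten; bystander. Origin: centre of its underside
- nut_30: rusty hexagon nut, 34 mm across, 24 mm high, on the table to the right of the bay; bystander. Origin: centre of its underside
- batten: the same batten; origin: centre of its underside, axes as for its centre

How it is judged:
By the outcome, as a careful person would: the job done as asked, in the order asked, and still so for the second after the job is handed in, with the robot touching nothing.
It also fails if it takes over 67 s, if anything falls off the work surface, if the arm or the gripper's body presses on something with over 40 N, if the wrist force passes 120 N, or if a joint passes its speed limit or range.

## Robot

A 6-joint arm with a two-finger parallel gripper is mounted at the origin on a cart in front of the work surface, level with it; the furniture and walls round the work are solid. World frame = base frame: x ahead of the robot, y to its left, z up, the work surface at z = 0. Lengths are in m, angles in rad, forces in N, time in s.
With the tool pointing down it reaches from about 0.375 to 0.9 m from the base axis. Payload 3.1 kg.
Tool frame: the origin (TCP) lies midway between the tips of the shut fingers; the grasp point (between the pads) lies 19 mm behind it (bot.grip_point_offset is the distance from the TCP to the grasp point, in m); z points along the fingers, x is the direction in which the jaws open and shut, and the axes are right-handed (so a half turn about z gives the same grasp; the last joint's range is limited). The gripper opens to 87 mm and grips with 3 to 60 N. Pads are 19 mm wide; open, the fingers measure 117 mm over their backs; the gripper's body (75 mm by 190 mm) begins 51 mm behind the grasp point.
Start: joints at [1.073, 0.527, 1.433, -0, 1.181, -0.178], TCP at [0.196, 0.593, 0.19] pointing down, gripper open.
Joint ranges: [-3.08, 3.08], [-0.75, 2.2], [0.22, 2.44], [-1.43, 4.57], [0, 2.65], [-2.85, 2.85]. Speed limits (rad/s): [2.79, 2.79, 3.14, 3.14, 3.14, 3.14].

## Interface

Orientations are given as a unit quaternion [w, x, y, z].
In Python, from station import bot gives the robot as it stands.
- The arm moves only by the tool arm_command, never from a script. Its argument "commands" is a list of rows, each an object of numbers: "tx", "ty", "tz": the shift along the world's x, y, z in mm; "rx", "ry", "rz": the turn, a rotation vector about the world's x, y, z in rad; "hand": the finger opening in mm, from 0 to 87. A call has 1 to 12 rows; each row is the pose to reach, as a shift and turn from the pose measured when the call began; what a row does not reach only later rows make up. A row lasts 1/12 s, in which the tool goes at most 41.7 mm and 7.16 degrees, less where a joint would pass 70% of its speed; a pose out of reach is approached as far as the arm can. A call with a gripper value outside its range is refused whole. The fingers move at their own pace and stop on an object; the grip force is fixed at half the most. Time passes only in rows, so rows that repeat a pose let the fingers close. It gives the time, the measured TCP pose, the force and the opening at its end, in the units of the state.
- bot.sense(): the state, without advancing time (a new reading comes with each control period).
- bot.camera(name): name is "scene" or "top" or "wrist"; returns a dict with "image" (400x640x3 uint8, red, green, blue), "fovy" (degrees; the focal length in pixels is half the picture's height over the tangent of half this angle, whatever the lens; pixels are square), "cx", "cy" (the principal point, pixels), "R" (3x3) and "t" (3): a world point X has camera coordinates R X + t. Camera axes: x right, y down, z forward; pixel columns grow to the right and rows downward; lengths in m; the calibration is good to about 2 mm. A picture is of the moment at which its call begins. There is no depth.
- bot.finish_job(): hands the job in, once; it reports no verdict.
The state is a dict: "t": time; "joints": joint angles; "joint_velocities": joint speeds; "joint_efforts": joint torques, N m; "position": TCP position; "tcp_rot": TCP orientation; "force": force on the tool from outside, world axes, zero at the start; "ft_torque": the same for the moment, N m; "finger_gap": opening from 0.0 (shut) to 1.0 (fully open).
Only numpy, scipy, OpenCV 4.12 (cv2) and the standard library are available. Lean on these libraries where they do the work, as an engineer would, in place of code of your own. Each camera call takes 0.05 s, during which the arm holds its last target. There are 200 camera calls.

## Working session

There is one attempt and no reset: what is moved stays moved. The work goes in short steps, Python scripts to look and compute and a tool call to move; the robot and the scene stay as the last step left them, time stands still between calls to the robot, and variables do not carry over. Pictures are saved under pics/ and viewed, about 8 in all and at most 12, crops included, and the job is handed in when it is done.

Besides the shell and the picture viewer there is one more tool, called as name(argument=value, ...), one argument or row to a line, values as JSON. arm_command: Moves the arm, as the interface text tells. Its arguments: {"type":"object","properties":{"commands":{"type":"array"}},"required":["commands"]}

```bash
mkdir -p pics; cat > h.py <<'E'
from station import bot
import cv2, numpy as np
def shot(name,fn):
    c=bot.camera(name); cv2.imwrite('pics/'+fn,c['image'][:,:,::-1]); np.save('pics/'+fn+'.npy',c,allow_pickle=True); return c
def cast(c,u,v,z):
    f=200/np.tan(np.radians(c['fovy'])/2); R=np.array(c['R']);t=np.array(c['t'])
    o=-R.T@t; d=R.T@np.array([(u-c['cx'])/f,(v-c['cy'])/f,1]); return o+d*(z-o[2])/d[2]
def load(fn): return np.load('pics/'+fn+'.npy',allow_pickle=True).item()
E
python3 - <<'E'
from h import *
c=shot('top','top1.png'); print(c['fovy'],-np.array(c['R']).T@c['t']); 
d=shot('scene','sc1.png'); print(-np.array(d['R']).T@d['t']); print(bot.sense())
E
```

```text
53.79948944687972 [ 0.49692848 -0.16703811  1.04845248]
[ 0.17566848 -0.72488781  0.55213506]
{'t': 0.1, 'joints': array([ 1.07252452e+00,  5.28366844e-01,  1.43382558e+00, -4.87113569e-07,
        1.18144364e+00, -1.78460940e-01]), 'joint_velocities': array([ 0.00058799, -0.00231635, -0.00214649, -0.00039926, -0.00114982,
        0.00170275]), 'joint_efforts': array([-1.79549384e-04, -4.40989316e+01, -1.77153289e+01,  6.35159528e-02,
        5.33460465e-02, -1.78975716e-05]), 'position': array([0.1960693 , 0.5926432 , 0.18955714]), 'tcp_rot': array([ 4.41877184e-04,  8.10674250e-01,  5.85496555e-01, -9.21209617e-04]), 'force': array([-0.34885277,  0.31586732,  1.28975895]), 'ft_torque': array([ 0.01880123, -0.03160366,  0.00524693]), 'finger_gap': 0.998498298287284}
```

View pics/top1.png

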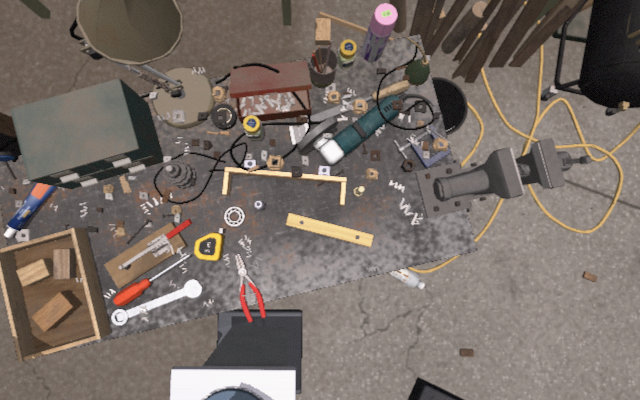

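View pics/sc1.png

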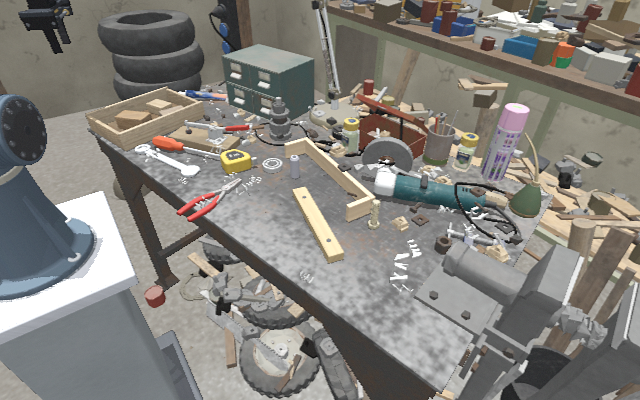

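The top view shows the batten at about (330,230), the post at (258,205), the bay from (225,172) to (345,190), the bearing at (234,216), the bolt at (359,190) and the tape at (208,246). Next I measure these.

```bash
python3 - <<'E'
from h import *
c=load('top1.png'); im=c['image']
h=cv2.cvtColor(im,cv2.COLOR_RGB2HSV)
m=cv2.inRange(h,(10,60,120),(32,255,255))
n,l,s,ce=cv2.connectedComponentsWithStats(m)
for i in range(1,n):
    if s[i,4]>60 and 180<ce[i][0]<420 and 140<ce[i][1]<280:
        ys,xs=np.where(l==i); r=cv2.minAreaRect(np.c_[xs,ys].astype(np.float32)); b=cv2.boxPoints(r)
        print(s[i],ce[i].round(1),r)
        for z in (0.022,0.045): print(z,[cast(c,u,v,z)[:2].round(4).tolist() for u,v in b])
crop=im[150:270,190:390]; cv2.imwrite('pics/crop1.png',cv2.resize(crop,(800,480),interpolation=cv2.INTER_CUBIC)[:,:,::-1])
E
```

```text
[222 155  70  40 642] [258.4 170.3] ((253.84304809570312, 172.84103393554688), (26.850711822509766, 72.32128143310547), 75.34324645996094)
0.022 [[0.6627, 0.0578], [0.7153, -0.1238], [0.6465, -0.1432], [0.5948, 0.0377]]
0.045 [[0.659, 0.0527], [0.7104, -0.1248], [0.6432, -0.1437], [0.5926, 0.0331]]
[366 168  13  12 119] [371.5 173.5] ((372.0, 173.5), (12.0, 11.0), 0.0)
0.022 [[0.6443, -0.3376], [0.6736, -0.3375], [0.6742, -0.3693], [0.6449, -0.3694]]
0.045 [[0.641, -0.3338], [0.6696, -0.3336], [0.6703, -0.3648], [0.6416, -0.3648]]
[299 173  48  33 283] [329.3 182.4] ((321.7868957519531, 188.84426879882812), (47.53126525878906, 28.51875877380371), 5.19442892074585)
0.022 [[0.583, -0.1565], [0.658, -0.1618], [0.6491, -0.2866], [0.574, -0.2805]]
0.045 [[0.5811, -0.1567], [0.6544, -0.1619], [0.6457, -0.2839], [0.5722, -0.2779]]
[ 285  213   89   34 1195] [329.1 229.5] ((329.21636962890625, 229.5813446044922), (88.56158447265625, 13.700485229492188), 14.697319030761719)
0.022 [[0.5197, -0.1261], [0.5543, -0.1344], [0.4996, -0.3585], [0.4652, -0.3495]]
0.045 [[0.5192, -0.127], [0.553, -0.1351], [0.4996, -0.3542], [0.4659, -0.3454]]
[193 232  29  29 447] [208.5 246.9] ((207.21542358398438, 245.77694702148438), (26.667465209960938, 28.77605628967285), 7.125016689300537)
0.022 [[0.4303, 0.1084], [0.5033, 0.1023], [0.4959, 0.0342], [0.4229, 0.0407]]
0.045 [[0.4318, 0.1022], [0.5032, 0.0963], [0.496, 0.0297], [0.4246, 0.0361]]
```

View pics/crop1.png

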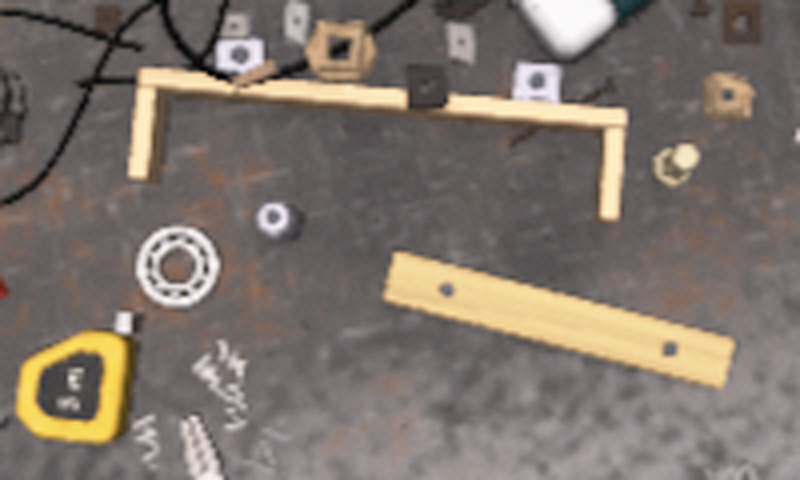

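The crop shows the batten's full outline, the post top at (272,217), the left cheek end at (128–152,180) and the right cheek end at (600–621,219). The bearing is at (178,267).

```bash
python3 - <<'E'
from h import *
c=load('top1.png')
P=lambda x,y,z:cast(c,190+(x+.5)/4-.5,150+(y+.5)/4-.5,z)[:2]
pts=dict(LO=(141,69,.045),RO=(627,110,.045),Lm_o=(129,178,.045),Lm_i=(150,181,.045),Rm_i=(600,218,.045),Rm_o=(621,219,.045),Lin=(158,87,.045),Rin=(605,125,.045),
 post=(272,217,.06),bear=(178,267,.015),bolt=(668,168,.0),bolttop=(687,155,.07),nut=(728,95,.024),
 bA=(398,252,.022),bB=(735,339,.022),bC=(724,387,.022),bD=(385,299,.022))
q={k:P(*v) for k,v in pts.items()}
for k in q: print(k,(q[k]*1000).round(1))
for a,b in [('LO','RO'),('Lin','Rin'),('bA','bB'),('bD','bC'),('bA','bD'),('LO','Lm_o'),('Lm_i','Rm_i')]: print(a,b,np.linalg.norm(q[a]-q[b])*1000)
mid=(q['LO']+q['RO']+q['Lm_o']+q['Rm_o'])/4
yd=(q['LO']-q['RO']);yd/=np.linalg.norm(yd); xd=np.array([yd[1],-yd[0]])
O=(q['LO']+q['RO'])/2-xd*.012
O2=(q['Lm_i']+q['Rm_i'])/2+xd*.06
print('O',O,O2,'ang',np.degrees(np.arctan2(xd[1],xd[0])))
O=(O+O2)/2
for k in q: print(k,'bay',(np.array([(q[k]-O)@xd,(q[k]-O)@yd])*1000).round(1))
E
```

```text
LO [665.  29.]
RO [ 644.8 -283. ]
Lm_o [594.8  34.1]
Lm_i [593.1  20.8]
Rm_i [ 574.8 -266.3]
Rm_o [ 574.4 -279.7]
Lin [653.6  17.8]
Rin [ 634.8 -268.9]
post [570.5 -58.8]
bear [540.    6.3]
bolt [ 612.7 -316.1]
bolttop [ 613.4 -318.1]
nut [ 659.2 -352.1]
bA [ 552. -137.]
bB [ 499.1 -357.5]
bC [ 467.9 -350.4]
bD [ 521.3 -129.2]
LO RO 312.64174326626
Lin Rin 287.29059602114285
bA bB 226.6948588293224
bD bC 227.4775027901404
bA bD 31.6453044787227
LO Lm_o 70.38649320041432
Lm_i Rm_i 287.6359163016944
O [ 0.64293535 -0.12622463] [ 0.64383396 -0.12661453] ang -3.704692455459943
LO bay [ 11.5 156.5]
RO bay [  11.5 -156.2]
Lm_o bay [-58.8 157.1]
Lm_i bay [-59.6 143.7]
Rm_i bay [ -59.4 -144. ]
Rm_o bay [ -59.  -157.5]
Lin bay [  0.9 144.6]
Rin bay [   0.6 -142.7]
post bay [-77.1  62.8]
bear bay [-111.7  125.8]
bolt bay [ -18.3 -191.3]
bolttop bay [ -17.5 -193.2]
nut bay [  30.4 -224.2]
bA bay [-90.5 -16.5]
bB bay [-129.  -239.9]
bC bay [-160.6 -234.8]
bD bay [-121.7  -10.7]
```

Measured sizes agree with the given ones to within about 3 mm. The bay origin is at about (643,-126) mm, yawed -3.7°, and the batten centre is at (510,-243). I now move over to the front of the batten.

arm_command(
  commands=[
    {"tx":254,"ty":-343},
    {"tx":254,"ty":-343},
    {"tx":254,"ty":-343},
    {"tx":254,"ty":-343},
    {"tx":254,"ty":-343},
    {"tx":254,"ty":-343},
    {"tx":254,"ty":-343},
    {"tx":254,"ty":-343},
    {"tx":254,"ty":-343},
    {"tx":254,"ty":-343},
    {"tx":254,"ty":-343},
    {"tx":254,"ty":-343},
  ],
)

```text
validation failed for argument at $.co...
```

arm_command(
  commands=[
    {"tx":260,"ty":-824,"rz":0.084},
    {"tx":260,"ty":-824,"rz":0.084},
    {"tx":10,"ty":-480,"rz":0.084},
    {"tx":10,"ty":-480,"rz":0.084},
    {"tx":10,"ty":-480,"rz":0.084},
    {"tx":10,"ty":-480,"rz":0.084},
    {"tx":10,"ty":-480,"rz":0.084},
    {"tx":10,"ty":-480,"rz":0.084},
    {"tx":10,"ty":-480,"rz":0.084},
    {"tx":10,"ty":-480,"rz":0.084},
    {"tx":10,"ty":-480,"rz":0.084},
    {"tx":10,"ty":-480,"rz":0.084},
  ],
)

```text
validation failed for argument at $.co...
```

arm_command(
  commands=[
    {"tx":254,"ty":-343,"tz":0,"rx":0,"ry":0,"rz":0,"hand":87},
    {"tx":254,"ty":-343,"tz":0,"rx":0,"ry":0,"rz":0,"hand":87},
    {"tx":254,"ty":-343,"tz":0,"rx":0,"ry":0,"rz":0,"hand":87},
    {"tx":254,"ty":-343,"tz":0,"rx":0,"ry":0,"rz":0,"hand":87},
    {"tx":254,"ty":-343,"tz":0,"rx":0,"ry":0,"rz":0,"hand":87},
    {"tx":254,"ty":-343,"tz":0,"rx":0,"ry":0,"rz":0,"hand":87},
    {"tx":254,"ty":-343,"tz":0,"rx":0,"ry":0,"rz":0,"hand":87},
    {"tx":254,"ty":-343,"tz":0,"rx":0,"ry":0,"rz":0,"hand":87},
    {"tx":254,"ty":-343,"tz":0,"rx":0,"ry":0,"rz":0,"hand":87},
    {"tx":254,"ty":-343,"tz":0,"rx":0,"ry":0,"rz":0,"hand":87},
    {"tx":254,"ty":-343,"tz":0,"rx":0,"ry":0,"rz":0,"hand":87},
    {"tx":254,"ty":-343,"tz":0,"rx":0,"ry":0,"rz":0,"hand":87},
  ],
)

```text
t: 1.1
position: [0.4521, 0.2473, 0.1893]
tcp_rot: [0.001, 0.812, 0.583, -0.001]
force: [-0.2, -0.5, 0.3]
finger_gap: 1.004
```

arm_command(
  commands=[
    {"tx":3,"ty":-478,"tz":0,"rx":0,"ry":0,"rz":0.09,"hand":87},
    {"tx":3,"ty":-478,"tz":0,"rx":0,"ry":0,"rz":0.09,"hand":87},
    {"tx":3,"ty":-478,"tz":0,"rx":0,"ry":0,"rz":0.09,"hand":87},
    {"tx":3,"ty":-478,"tz":0,"rx":0,"ry":0,"rz":0.09,"hand":87},
    {"tx":3,"ty":-478,"tz":0,"rx":0,"ry":0,"rz":0.09,"hand":87},
    {"tx":3,"ty":-478,"tz":0,"rx":0,"ry":0,"rz":0.09,"hand":87},
    {"tx":3,"ty":-478,"tz":0,"rx":0,"ry":0,"rz":0.09,"hand":87},
    {"tx":3,"ty":-478,"tz":0,"rx":0,"ry":0,"rz":0.09,"hand":87},
    {"tx":3,"ty":-478,"tz":0,"rx":0,"ry":0,"rz":0.09,"hand":87},
    {"tx":3,"ty":-478,"tz":0,"rx":0,"ry":0,"rz":0.09,"hand":87},
    {"tx":3,"ty":-478,"tz":0,"rx":0,"ry":0,"rz":0.09,"hand":87},
    {"tx":3,"ty":-478,"tz":0,"rx":0,"ry":0,"rz":0.09,"hand":87},
  ],
)

```text
t: 2.1
position: [0.456, -0.2335, 0.1894]
tcp_rot: [0.002, 0.785, 0.619, -0.001]
force: [1.4, -0.6, 1.3]
finger_gap: 1.0
```

```bash
python3 - <<'E'
from h import *
s=bot.sense(); q=s['tcp_rot']; print(s['position'],s['joints'].round(2),2*np.degrees(np.arctan2(q[2],q[1])))
E
```

```text
[ 0.45599473 -0.23352218  0.18937137] [-0.69  0.38  1.72 -0.    1.05 -2.02] 76.48232354650335
```

arm_command(
  commands=[
    {"tx":-3,"ty":0,"tz":-150,"rx":0,"ry":0,"rz":0,"hand":87},
    {"tx":-3,"ty":0,"tz":-150,"rx":0,"ry":0,"rz":0,"hand":87},
    {"tx":-3,"ty":0,"tz":-150,"rx":0,"ry":0,"rz":0,"hand":87},
    {"tx":-3,"ty":0,"tz":-150,"rx":0,"ry":0,"rz":0,"hand":87},
    {"tx":-3,"ty":0,"tz":-160,"rx":0,"ry":0,"rz":0,"hand":87},
    {"tx":-3,"ty":0,"tz":-170,"rx":0,"ry":0,"rz":0,"hand":87},
    {"tx":-3,"ty":0,"tz":-177,"rx":0,"ry":0,"rz":0,"hand":87},
    {"tx":-3,"ty":0,"tz":-178,"rx":0,"ry":0,"rz":0,"hand":87},
  ],
)

```text
t: 2.77
position: [0.4536, -0.2331, 0.0113]
tcp_rot: [0.002, 0.785, 0.619, -0.001]
force: [-0.7, 0.3, 0.7]
finger_gap: 1.0
```

```bash
python3 - <<'E'
from h import *
shot('scene','sc2.png')
E
```

```text
(no output)
```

View pics/sc2.png

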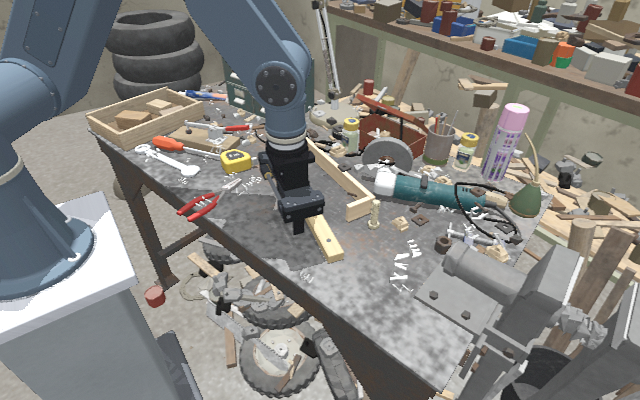

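The scene view shows the open fingers standing in front of the batten, clear of it, at about (295,225). I now push its front face forward and angle it.

arm_command(
  commands=[
    {"tx":10,"ty":-1,"tz":0,"rx":0,"ry":0,"rz":0,"hand":87},
    {"tx":18,"ty":-2,"tz":0,"rx":0,"ry":0,"rz":0,"hand":87},
    {"tx":24,"ty":-3,"tz":0,"rx":0,"ry":0,"rz":0,"hand":87},
    {"tx":29,"ty":-3,"tz":0,"rx":0,"ry":0,"rz":-0.01,"hand":87},
    {"tx":34,"ty":-3,"tz":0,"rx":0,"ry":0,"rz":-0.025,"hand":87},
    {"tx":39,"ty":-3,"tz":0,"rx":0,"ry":0,"rz":-0.04,"hand":87},
    {"tx":44,"ty":-3,"tz":0,"rx":0,"ry":0,"rz":-0.06,"hand":87},
    {"tx":49,"ty":-3,"tz":0,"rx":0,"ry":0,"rz":-0.08,"hand":87},
    {"tx":55,"ty":-3,"tz":0,"rx":0,"ry":0,"rz":-0.1,"hand":87},
    {"tx":61,"ty":-3,"tz":0,"rx":0,"ry":0,"rz":-0.115,"hand":87},
    {"tx":66,"ty":-3,"tz":0,"rx":0,"ry":0,"rz":-0.125,"hand":87},
    {"tx":70,"ty":-3,"tz":0,"rx":0,"ry":0,"rz":-0.125,"hand":87},
  ],
)

```text
t: 3.82
position: [0.5244, -0.2364, 0.0118]
tcp_rot: [0.002, 0.822, 0.569, -0.001]
force: [-0.4, 0.4, 0.4]
finger_gap: 1.0
```

arm_command(
  commands=[
    {"tx":-14,"ty":5,"tz":0,"rx":0,"ry":0,"rz":0,"hand":87},
    {"tx":-28,"ty":11,"tz":0,"rx":0,"ry":0,"rz":0,"hand":87},
    {"tx":-28,"ty":11,"tz":40,"rx":0,"ry":0,"rz":0,"hand":87},
    {"tx":-28,"ty":11,"tz":80,"rx":0,"ry":0,"rz":0,"hand":60},
    {"tx":-28,"ty":0,"tz":110,"rx":0,"ry":0,"rz":-0.12,"hand":30},
    {"tx":-30,"ty":-40,"tz":110,"rx":0,"ry":0,"rz":-0.24,"hand":0},
    {"tx":-30,"ty":-80,"tz":110,"rx":0,"ry":0,"rz":-0.36,"hand":0},
    {"tx":-30,"ty":-120,"tz":110,"rx":0,"ry":0,"rz":-0.48,"hand":0},
    {"tx":-30,"ty":-164,"tz":110,"rx":0,"ry":0,"rz":-0.6,"hand":0},
    {"tx":-30,"ty":-164,"tz":110,"rx":0,"ry":0,"rz":-0.72,"hand":0},
    {"tx":-30,"ty":-164,"tz":110,"rx":0,"ry":0,"rz":-0.84,"hand":0},
    {"tx":-30,"ty":-164,"tz":110,"rx":0,"ry":0,"rz":-0.96,"hand":0},
  ],
)

```text
t: 4.82
position: [0.4939, -0.4015, 0.1214]
tcp_rot: [0.001, 0.993, 0.121, -0.002]
force: [-0.4, 0.1, 0.2]
finger_gap: 0.404
```

```bash
cat >> h.py <<'E'
O=np.array([.6434,-.1264]); a=np.radians(-3.7); xd=np.array([np.cos(a),np.sin(a)]); yd=np.array([-np.sin(a),np.cos(a)])
def bay(p): return np.array([(p[:2]-O)@xd,(p[:2]-O)@yd])*1000
def state():
    s=bot.sense(); q=s['tcp_rot']; print('tcp',(s['position']*1000).round(1),'bay',bay(s['position']).round(1),'head',2*np.degrees(np.arctan2(q[2],q[1])),s['force'].round(1),s['joints'].round(2))
def batten(fn):
    c=shot('top',fn); h=cv2.cvtColor(c['image'],cv2.COLOR_RGB2HSV); m=cv2.inRange(h,(10,60,120),(32,255,255))
    n,l,s,ce=cv2.connectedComponentsWithStats(m)
    for i in range(1,n):
        if s[i,4]>100 and 225<ce[i][0]<380 and 160<ce[i][1]<260:
            ys,xs=np.where(l==i); r=cv2.minAreaRect(np.c_[xs,ys].astype(np.float32)); b=cv2.boxPoints(r)
            p=np.array([cast(c,u,v,.022)[:2] for u,v in b]); e=sorted([(np.linalg.norm(p[k]-p[k-1]),k) for k in range(4)])[-1]
            d=p[e[1]]-p[e[1]-1]; d=d if d[1]>0 else -d
            print(s[i],'C',(p.mean(0)*1000).round(1),'bay',bay(p.mean(0)).round(1),'bay angle',-3.7-np.degrees(np.arctan2(d[1],d[0]))+90,'L',e[0])
    cv2.imwrite('pics/'+fn,cv2.resize(c['image'][150:270,190:390],(800,480),interpolation=cv2.INTER_CUBIC)[:,:,::-1])
E
python3 -c "
from h import *
state();batten('t2.png')"
```

```text
tcp [ 493.9 -401.5  121.4] bay [-131.5 -284.2] head 13.881259683281334 [-0.4  0.1  0.2] [-0.86  0.62  1.47 -0.01  1.05 -1.09]
[222 155  70  41 492] C [654.3 -42.6] bay [ 5.5 84.3] bay angle -20.67786874819282 L 0.18917685221564806
[365 168  14  13 129] C [ 658.7 -352.8] bay [  29.8 -225. ] bay angle -12.042612349683083 L 0.033353060133601065
[298 173  49  33 148] C [ 615.9 -220. ] bay [-21.4 -95.2] bay angle 0.627532563840532 L 0.1279237526302208
[ 285  213   89   34 1190] C [ 509.8 -241.7] bay [-125.9 -123.6] bay angle 10.0503436533496 L 0.23061976147900212
```

View pics/t2.png

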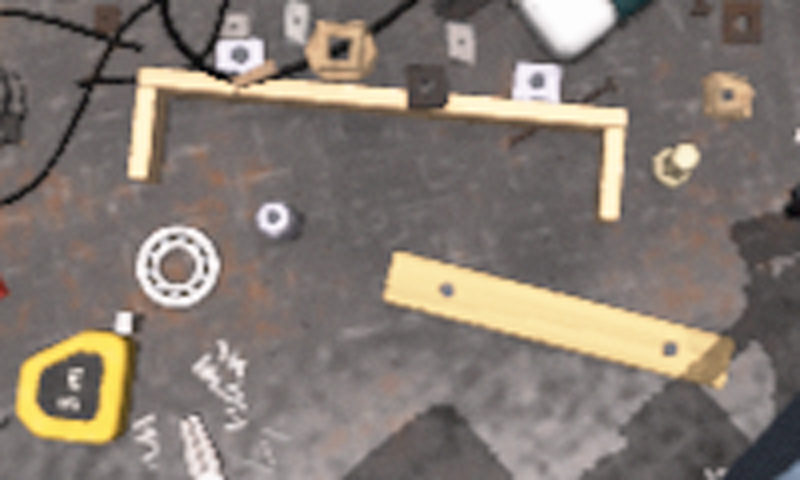

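The top crop shows the batten unmoved, from (385,275) to (735,360). The fingertips evidently ride higher when fully open and passed over it. I retry with the fingers half open and lower.

arm_command(
  commands=[
    {"tx":-41,"ty":170,"tz":0,"rx":0,"ry":0,"rz":0.12,"hand":45},
    {"tx":-41,"ty":170,"tz":0,"rx":0,"ry":0,"rz":0.24,"hand":45},
    {"tx":-41,"ty":170,"tz":0,"rx":0,"ry":0,"rz":0.36,"hand":45},
    {"tx":-41,"ty":170,"tz":0,"rx":0,"ry":0,"rz":0.48,"hand":45},
    {"tx":-41,"ty":170,"tz":0,"rx":0,"ry":0,"rz":0.6,"hand":45},
    {"tx":-41,"ty":170,"tz":0,"rx":0,"ry":0,"rz":0.72,"hand":45},
    {"tx":-41,"ty":170,"tz":0,"rx":0,"ry":0,"rz":0.84,"hand":45},
    {"tx":-41,"ty":170,"tz":0,"rx":0,"ry":0,"rz":0.96,"hand":45},
    {"tx":-41,"ty":170,"tz":0,"rx":0,"ry":0,"rz":1.09,"hand":45},
    {"tx":-41,"ty":170,"tz":-40,"rx":0,"ry":0,"rz":1.09,"hand":45},
    {"tx":-41,"ty":170,"tz":-80,"rx":0,"ry":0,"rz":1.09,"hand":45},
    {"tx":-41,"ty":170,"tz":-105,"rx":0,"ry":0,"rz":1.09,"hand":45},
  ],
)

```text
t: 5.87
position: [0.4524, -0.2301, 0.0145]
tcp_rot: [0.001, 0.786, 0.618, -0.001]
force: [-0.3, 0.2, -0.4]
finger_gap: 0.516
```

arm_command(
  commands=[
    {"tx":0,"ty":0,"tz":-4,"rx":0,"ry":0,"rz":0,"hand":45},
    {"tx":0,"ty":0,"tz":-8,"rx":0,"ry":0,"rz":0,"hand":45},
    {"tx":0,"ty":0,"tz":-10,"rx":0,"ry":0,"rz":0,"hand":45},
    {"tx":0,"ty":0,"tz":-11,"rx":0,"ry":0,"rz":0,"hand":45},
  ],
)

```text
t: 6.2
position: [0.4533, -0.2308, 0.0045]
tcp_rot: [0.003, 0.786, 0.618, -0.001]
force: [0.8, -0.5, -0.4]
finger_gap: 0.519
```

```bash
python3 -c "
from h import *
state();c=shot('scene','sc3.png');cv2.imwrite('pics/sc3.png',cv2.resize(c['image'][130:290,200:400],(800,640),interpolation=cv2.INTER_CUBIC)[:600,:,::-1])"
```

```text
tcp [ 453.3 -230.8    4.5] bay [-182.9 -116.4] head 76.37109300268496 [ 0.8 -0.5 -0.4] [-0.69  0.68  1.87 -0.    0.59 -2.02]
```

View pics/sc3.png

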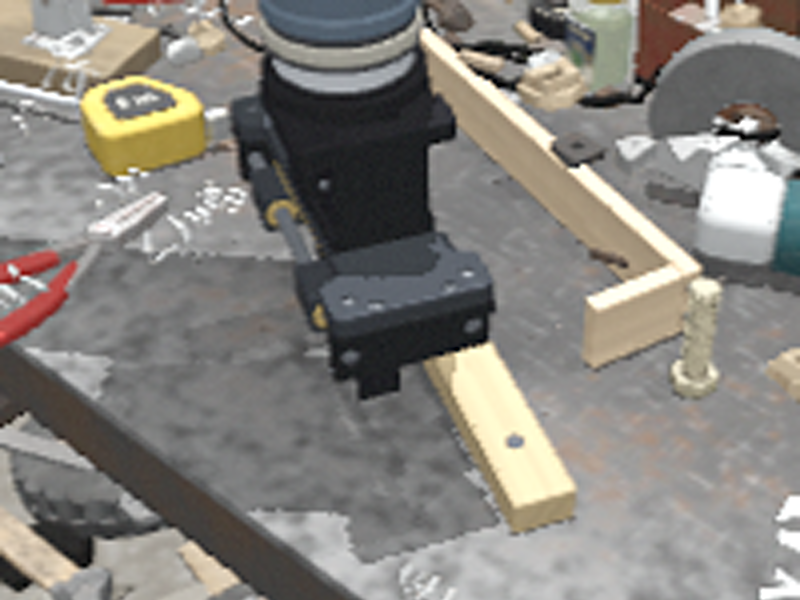

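```bash
python3 -c "
from h import *
c=load('sc3.png')
for px in [(375,395),(360,397),(398,388),(335,378),(490,340)]:
  print(px,[(cast(c,200+px[0]/4,130+px[1]/4,z)[:2]*1000).round(0).tolist() for z in (0,.01,.02,.03,.04,.05)])"
```

```text
(375, 395) [[464.0, -226.0], [459.0, -235.0], [453.0, -244.0], [448.0, -253.0], [443.0, -262.0], [438.0, -271.0]]
(360, 397) [[456.0, -223.0], [451.0, -232.0], [446.0, -241.0], [441.0, -250.0], [436.0, -259.0], [431.0, -268.0]]
(398, 388) [[477.0, -229.0], [472.0, -238.0], [466.0, -247.0], [461.0, -256.0], [455.0, -265.0], [450.0, -274.0]]
(335, 378) [[453.0, -202.0], [448.0, -212.0], [443.0, -221.0], [438.0, -231.0], [433.0, -240.0], [428.0, -249.0]]
(490, 340) [[542.0, -225.0], [535.0, -234.0], [528.0, -243.0], [522.0, -252.0], [515.0, -261.0], [509.0, -270.0]]
```

```bash
python3 -c "
from h import *
c=load('sc3.png'); f=200/np.tan(np.radians(c['fovy'])/2)
print('batten',(cast(c,200+575/4,130+492/4,.022)*1000).round(0),'expect 499 -357')
def pr(x,y,z):
  p=c['R']@np.array([x,y,z])/1+c['t'] if 0 else np.array(c['R'])@np.array([x,y,z])+np.array(c['t']); return [((p[0]/p[2]*f+c['cx']-200)*4).round(),((p[1]/p[2]*f+c['cy']-130)*4).round()]
print('tcp',pr(.4533,-.2308,.0045)); u=np.array([.2356,.9718])
for o in (.0,.0225,.0375):
  for z in (.0045,.01,.02,.03): print(o,z,pr(*(np.array([.4533,-.2308])-u*o),z), pr(*(np.array([.4533,-.2308])+u*o),z))"
```

```text
batten [ 497. -359.   22.] expect 499 -357
tcp [np.float64(363.0), np.float64(402.0)]
0.0 0.0045 [np.float64(363.0), np.float64(402.0)] [np.float64(363.0), np.float64(402.0)]
0.0 0.01 [np.float64(362.0), np.float64(394.0)] [np.float64(362.0), np.float64(394.0)]
0.0 0.02 [np.float64(362.0), np.float64(381.0)] [np.float64(362.0), np.float64(381.0)]
0.0 0.03 [np.float64(361.0), np.float64(367.0)] [np.float64(361.0), np.float64(367.0)]
0.0225 0.0045 [np.float64(376.0), np.float64(429.0)] [np.float64(350.0), np.float64(375.0)]
0.0225 0.01 [np.float64(376.0), np.float64(422.0)] [np.float64(350.0), np.float64(367.0)]
0.0225 0.02 [np.float64(375.0), np.float64(408.0)] [np.float64(349.0), np.float64(354.0)]
0.0225 0.03 [np.float64(374.0), np.float64(394.0)] [np.float64(348.0), np.float64(340.0)]
0.0375 0.0045 [np.float64(385.0), np.float64(449.0)] [np.float64(342.0), np.float64(358.0)]
0.0375 0.01 [np.float64(385.0), np.float64(441.0)] [np.float64(342.0), np.float64(350.0)]
0.0375 0.02 [np.float64(384.0), np.float64(428.0)] [np.float64(341.0), np.float64(337.0)]
0.0375 0.03 [np.float64(384.0), np.float64(414.0)] [np.float64(340.0), np.float64(323.0)]
```

The half-open tip's lower edge at (375,395) works out about 30 mm above the table, so the tips swing up a lot as the fingers open. I shut the fingers and look at the shape.

arm_command(
  commands=[
    {"tx":0,"ty":0,"tz":15,"rx":0,"ry":0,"rz":0,"hand":0},
    {"tx":0,"ty":0,"tz":15,"rx":0,"ry":0,"rz":0,"hand":0},
    {"tx":0,"ty":0,"tz":15,"rx":0,"ry":0,"rz":0,"hand":0},
    {"tx":0,"ty":0,"tz":10,"rx":0,"ry":0,"rz":0,"hand":0},
    {"tx":0,"ty":0,"tz":5,"rx":0,"ry":0,"rz":0,"hand":0},
    {"tx":0,"ty":0,"tz":4,"rx":0,"ry":0,"rz":0,"hand":0},
  ],
)

```text
t: 6.75
position: [0.4527, -0.2303, 0.0075]
tcp_rot: [0.002, 0.786, 0.618, -0.001]
force: [-0.1, 0.2, -0.5]
finger_gap: 0.145
```

```bash
python3 -c "
from h import *
state();c=shot('scene','sc4.png');cv2.imwrite('pics/sc4.png',cv2.resize(c['image'][130:280,200:400],(800,600),interpolation=cv2.INTER_CUBIC)[:,:,::-1])"
```

```text
tcp [ 452.7 -230.3    7.5] bay [-183.6 -116. ] head 76.3626663482978 [-0.1  0.2 -0.5] [-0.69  0.68  1.87 -0.    0.6  -2.02]
```

View pics/sc4.png

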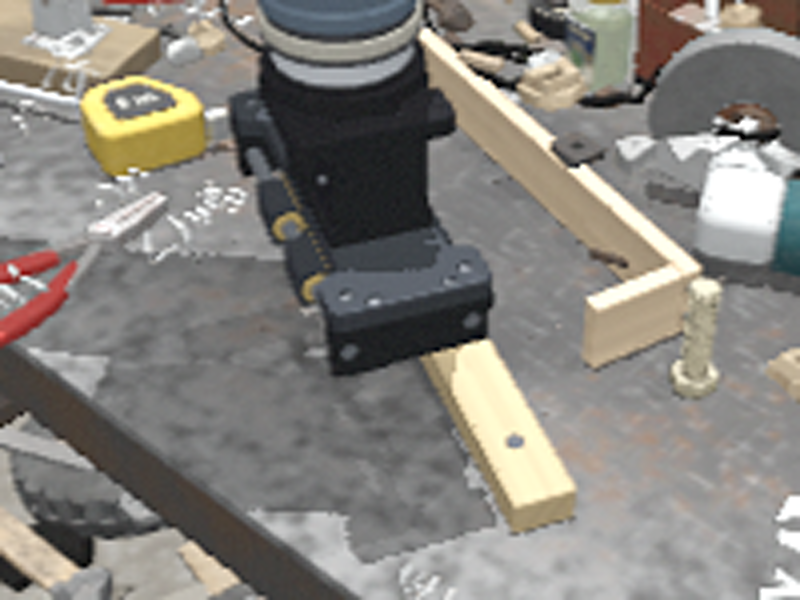

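arm_command(
  commands=[
    {"tx":3,"ty":35,"tz":-1,"rx":0,"ry":0,"rz":-0.122,"hand":0},
    {"tx":3,"ty":35,"tz":-1,"rx":0,"ry":0,"rz":-0.122,"hand":0},
    {"tx":20,"ty":29,"tz":-1,"rx":0,"ry":0,"rz":-0.122,"hand":0},
    {"tx":25,"ty":27,"tz":-1,"rx":0,"ry":0,"rz":-0.122,"hand":0},
    {"tx":30,"ty":25,"tz":-1,"rx":0,"ry":0,"rz":-0.122,"hand":0},
    {"tx":35,"ty":24,"tz":-1,"rx":0,"ry":0,"rz":-0.122,"hand":0},
    {"tx":40,"ty":22,"tz":-1,"rx":0,"ry":0,"rz":-0.122,"hand":0},
    {"tx":45,"ty":20,"tz":-1,"rx":0,"ry":0,"rz":-0.122,"hand":0},
    {"tx":50,"ty":18,"tz":-1,"rx":0,"ry":0,"rz":-0.122,"hand":0},
  ],
)

```text
t: 7.55
position: [0.5027, -0.2124, 0.0064]
tcp_rot: [0.001, 0.822, 0.569, -0.001]
force: [0.9, -0.1, 0.4]
finger_gap: 0.007
```

```bash
python3 -c "
from h import *
state()"
```

```text
tcp [ 502.7 -212.4    6.4] bay [-134.8  -94.9] head 69.35941870588681 [ 0.9 -0.1  0.4] [-0.6   0.7   1.77 -0.01  0.67 -1.81]
```

```bash
python3 -c "
from h import *
batten('t3.png');c=shot('scene','sc5.png')
cv2.imwrite('pics/sc5.png',np.vstack([cv2.imread('pics/t3.png')[:240],cv2.resize(c['image'][170:260,220:380],(800,450),interpolation=cv2.INTER_CUBIC)[:360,:,::-1]]))
s=bot.camera('wrist');cv2.imwrite('pics/w5.png',s['image'][:,:,::-1])"
```

```text
[222 155  70  40 516] C [654.8 -42.9] bay [ 6.  84.1] bay angle -19.839567261489634 L 0.18905932603368242
[365 168  14  13 128] C [ 658.8 -352.8] bay [  30. -225.] bay angle -12.042612349683083 L 0.033353060133601065
[298 173  49  33 150] C [ 615.9 -220. ] bay [-21.4 -95.2] bay angle 0.627532563840532 L 0.1279237526302208
[361 232  13  15 137] C [ 485.5 -341. ] bay [-143.7 -224.3] bay angle -77.81950391932435 L 0.034632618151431385
```

View pics/sc5.png

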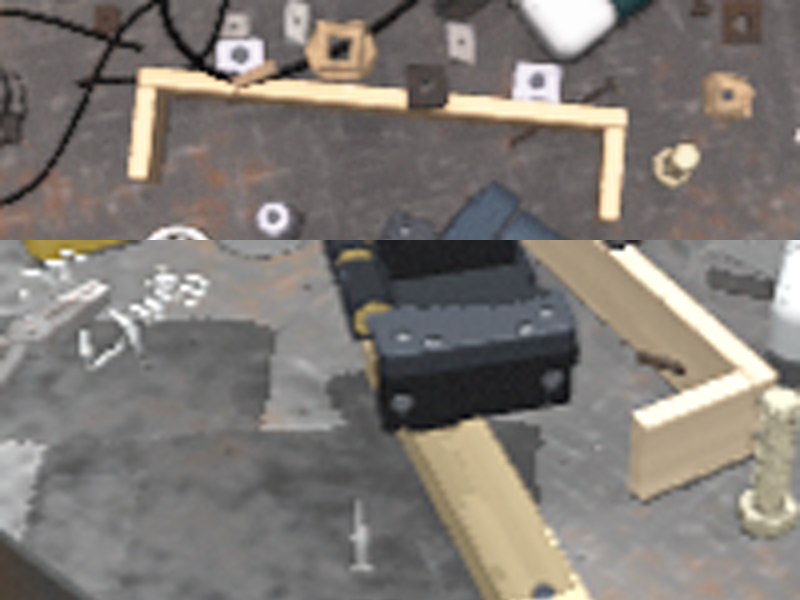

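The composite shows the gripper body over the batten at (475,370), with the batten now turning; its right end is at about (580,590). I continue the push.

arm_command(
  commands=[
    {"tx":5,"ty":-2,"tz":0,"rx":0,"ry":0,"rz":0,"hand":0},
    {"tx":10,"ty":-4,"tz":0,"rx":0,"ry":0,"rz":0,"hand":0},
    {"tx":15,"ty":-6,"tz":0,"rx":0,"ry":0,"rz":0,"hand":0},
    {"tx":20,"ty":-8,"tz":0,"rx":0,"ry":0,"rz":0,"hand":0},
    {"tx":26,"ty":-10,"tz":0,"rx":0,"ry":0,"rz":0,"hand":0},
    {"tx":26,"ty":-10,"tz":0,"rx":0,"ry":0,"rz":0,"hand":0},
    {"tx":10,"ty":-4,"tz":0,"rx":0,"ry":0,"rz":0,"hand":0},
    {"tx":0,"ty":0,"tz":0,"rx":0,"ry":0,"rz":0,"hand":0},
    {"tx":-5,"ty":0,"tz":40,"rx":0,"ry":0,"rz":0,"hand":0},
    {"tx":-5,"ty":0,"tz":80,"rx":0,"ry":0,"rz":0,"hand":0},
    {"tx":-5,"ty":-5,"tz":120,"rx":0,"ry":0,"rz":-0.12,"hand":0},
  ],
)

```text
t: 8.62
position: [0.4961, -0.2159, 0.1265]
tcp_rot: [-0.001, 0.855, 0.518, -0.002]
force: [0.2, -0.3, -0.6]
finger_gap: -0.002
```

arm_command(
  commands=[
    {"tx":-5,"ty":-40,"tz":0,"rx":0,"ry":0,"rz":-0.12,"hand":0},
    {"tx":-5,"ty":-80,"tz":0,"rx":0,"ry":0,"rz":-0.24,"hand":0},
    {"tx":-5,"ty":-120,"tz":0,"rx":0,"ry":0,"rz":-0.36,"hand":0},
    {"tx":-5,"ty":-160,"tz":0,"rx":0,"ry":0,"rz":-0.48,"hand":0},
    {"tx":-5,"ty":-190,"tz":0,"rx":0,"ry":0,"rz":-0.6,"hand":0},
    {"tx":-5,"ty":-190,"tz":0,"rx":0,"ry":0,"rz":-0.72,"hand":0},
    {"tx":-5,"ty":-190,"tz":0,"rx":0,"ry":0,"rz":-0.84,"hand":0},
    {"tx":-5,"ty":-190,"tz":0,"rx":0,"ry":0,"rz":-0.96,"hand":0},
    {"tx":-5,"ty":-190,"tz":0,"rx":0,"ry":0,"rz":-1.08,"hand":0},
    {"tx":-5,"ty":-190,"tz":0,"rx":0,"ry":0,"rz":-1.2,"hand":0},
    {"tx":-5,"ty":-190,"tz":0,"rx":0,"ry":0,"rz":-1.32,"hand":0},
    {"tx":-5,"ty":-190,"tz":0,"rx":0,"ry":0,"rz":-1.45,"hand":0},
  ],
)

```text
t: 9.62
position: [0.4908, -0.4055, 0.1262]
tcp_rot: [-0.002, 0.984, -0.18, -0.001]
force: [-0.1, -0.3, -0.9]
finger_gap: 0.006
```

```bash
python3 -c "
from h import *
state();batten('t4.png')"
```

```text
tcp [ 490.8 -405.5  126.2] bay [-134.2 -288.4] head -20.71746233276023 [-0.1 -0.3 -0.9] [-0.87  0.62  1.46  0.    1.07 -0.51]
[222 155  70  41 494] C [654.4 -42.7] bay [ 5.6 84.2] bay angle -20.44943241385566 L 0.18914648021709168
[366 168  13  13 127] C [ 657.9 -353.4] bay [  29.1 -225.6] bay angle 86.22123244654935 L 0.0320072248386509
[298 173  49  33 145] C [ 635.2 -233.8] bay [  -1.2 -107.7] bay angle 28.228705339619502 L 0.14043382163348084
[ 286  213   88   34 1192] C [ 509.7 -242.1] bay [-125.9 -124.1] bay angle 9.9831835216322 L 0.23074785623985813
```

View pics/t4.png

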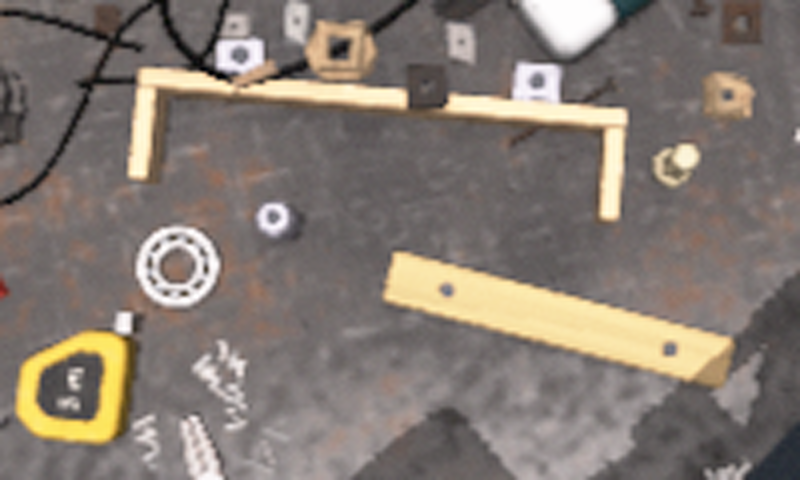

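The top crop shows the batten still unmoved, from (385,275) to (735,360). The shut tips also passed over it, so the real tool sits about 20–25 mm above the reported TCP. I probe the bare table to settle this.

arm_command(
  commands=[
    {"tx":0,"ty":0,"tz":-41,"rx":0,"ry":0,"rz":0,"hand":0},
    {"tx":0,"ty":0,"tz":-82,"rx":0,"ry":0,"rz":0,"hand":0},
    {"tx":0,"ty":0,"tz":-112,"rx":0,"ry":0,"rz":0,"hand":0},
    {"tx":0,"ty":0,"tz":-122,"rx":0,"ry":0,"rz":0,"hand":0},
    {"tx":0,"ty":0,"tz":-126,"rx":0,"ry":0,"rz":0,"hand":0},
    {"tx":0,"ty":0,"tz":-128,"rx":0,"ry":0,"rz":0,"hand":0},
    {"tx":0,"ty":0,"tz":-130,"rx":0,"ry":0,"rz":0,"hand":0},
  ],
)

```text
t: 10.25
position: [0.492, -0.4069, -0.0022]
tcp_rot: [-0.001, 0.983, -0.182, 0.0]
force: [-0.2, 0.1, 0.2]
finger_gap: 0.01
```

arm_command(
  commands=[
    {"tx":0,"ty":0,"tz":-2,"rx":0,"ry":0,"rz":0,"hand":0},
    {"tx":0,"ty":0,"tz":-4,"rx":0,"ry":0,"rz":0,"hand":0},
  ],
)

```text
t: 10.42
position: [0.4934, -0.4084, -0.0041]
tcp_rot: [0.0, 0.983, -0.181, 0.002]
force: [0.4, 0.5, -0.6]
finger_gap: 0.003
```

arm_command(
  commands=[
    {"tx":0,"ty":0,"tz":-2,"rx":0,"ry":0,"rz":0,"hand":0},
    {"tx":0,"ty":0,"tz":-4,"rx":0,"ry":0,"rz":0,"hand":0},
  ],
)

```text
t: 10.58
position: [0.4942, -0.4093, -0.0069]
tcp_rot: [0.001, 0.983, -0.181, 0.003]
force: [-0.5, -0.3, 0.3]
finger_gap: 0.007
```

arm_command(
  commands=[
    {"tx":0,"ty":0,"tz":-2,"rx":0,"ry":0,"rz":0,"hand":0},
    {"tx":0,"ty":0,"tz":-5,"rx":0,"ry":0,"rz":0,"hand":0},
  ],
)

```text
t: 10.75
position: [0.4947, -0.4098, -0.0113]
tcp_rot: [0.002, 0.983, -0.181, 0.004]
force: [0.0, -0.7, -0.2]
finger_gap: 0.007
```

```bash
python3 -c "
from h import *
state();c=shot('scene','sc6.png');cv2.imwrite('pics/sc6.png',cv2.resize(c['image'][170:320,220:420],(800,600),interpolation=cv2.INTER_CUBIC)[:,:,::-1])
f=200/np.tan(np.radians(c['fovy'])/2); p=np.array(c['R'])@bot.sense()['position']+np.array(c['t']); print((p[0]/p[2]*f+c['cx']-220)*4,(p[1]/p[2]*f+c['cy']-170)*4)"
```

```text
tcp [ 494.7 -409.8  -11.3] bay [-130.1 -292.4] head -20.884613134184683 [ 0.  -0.7 -0.2] [-0.87  0.81  1.52  0.    0.8  -0.5 ]
550.880538794026 446.51703973670965
```

View pics/sc6.png

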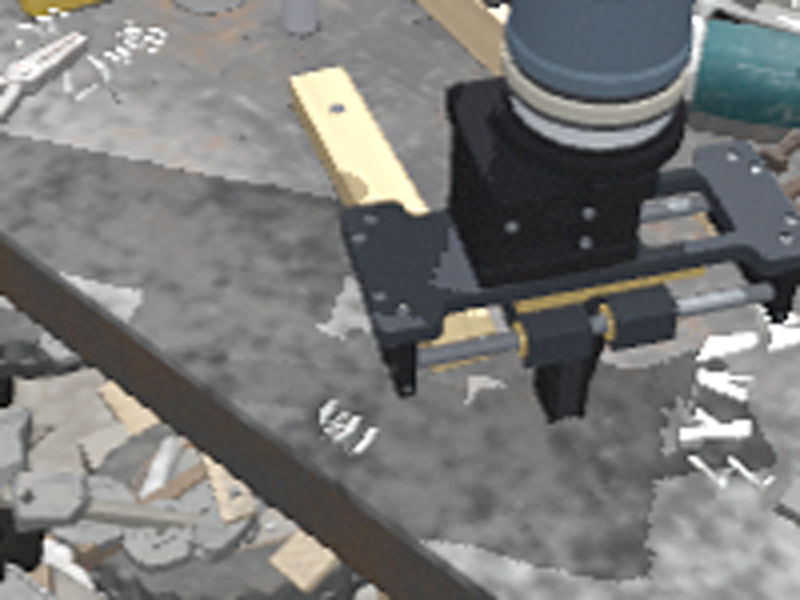

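The picture clearly shows the shut fingertip at (565,418), whereas the reported TCP projects to (551,446). The body's corner post ends at (405,393). I work out their true heights.

```bash
python3 -c "
from h import *
c=load('sc6.png')
f=200/np.tan(np.radians(c['fovy'])/2)
def pr(p):
  p=np.array(c['R'])@np.array(p)+np.array(c['t']); return np.array([(p[0]/p[2]*f+c['cx']+.5-220)*4,(p[1]/p[2]*f+c['cy']+.5-170)*4]).round(0)
T=np.array([.4947,-.4098]); X=np.array([np.cos(np.radians(-20.9)),np.sin(np.radians(-20.9))]); Y=np.array([-X[1],X[0]])
for z in (-.011,0,.005,.01,.015): print('tip near edge L,R',z,pr([*(T-Y*.0095-X*.015),z]),pr([*(T-Y*.0095+X*.015),z]))
for z in (.04,.05,.06,.07): print('corner',z,pr([*(T-Y*.0375-X*.095),z]),pr([*(T-Y*.0375+X*.095),z]))
"
```

```text
tip near edge L,R -0.011 [531. 469.] [591. 457.]
tip near edge L,R 0 [533. 454.] [593. 442.]
tip near edge L,R 0.005 [534. 448.] [594. 435.]
tip near edge L,R 0.01 [534. 441.] [595. 429.]
tip near edge L,R 0.015 [535. 434.] [596. 422.]
corner 0.04 [381. 484.] [789. 400.]
corner 0.05 [381. 469.] [793. 386.]
corner 0.06 [381. 454.] [797. 371.]
corner 0.07 [381. 439.] [801. 356.]
```

arm_command(
  commands=[
    {"tx":0,"ty":0,"tz":-3,"rx":0,"ry":0,"rz":0,"hand":0},
    {"tx":0,"ty":0,"tz":-6,"rx":0,"ry":0,"rz":0,"hand":0},
  ],
)

```text
t: 10.97
position: [0.4941, -0.4092, -0.0186]
tcp_rot: [0.001, 0.983, -0.181, 0.003]
force: [0.6, -0.5, -0.4]
finger_gap: 0.009
```

arm_command(
  commands=[
    {"tx":0,"ty":0,"tz":-2,"rx":0,"ry":0,"rz":0,"hand":0},
    {"tx":0,"ty":0,"tz":-4,"rx":0,"ry":0,"rz":0,"hand":0},
  ],
)

```text
t: 11.13
position: [0.4939, -0.409, -0.0231]
tcp_rot: [0.001, 0.983, -0.181, 0.003]
force: [0.1, -0.1, 0.1]
finger_gap: 0.004
```

arm_command(
  commands=[
    {"tx":0,"ty":0,"tz":-2,"rx":0,"ry":0,"rz":0,"hand":0},
    {"tx":0,"ty":0,"tz":-4,"rx":0,"ry":0,"rz":0,"hand":0},
  ],
)

```text
t: 11.3
position: [0.4938, -0.4088, -0.0276]
tcp_rot: [0.001, 0.983, -0.181, 0.002]
force: [-0.2, 0.8, 0.3]
finger_gap: 0.007
```

arm_command(
  commands=[
    {"tx":0,"ty":0,"tz":-1.5,"rx":0,"ry":0,"rz":0,"hand":0},
    {"tx":0,"ty":0,"tz":-3,"rx":0,"ry":0,"rz":0,"hand":0},
  ],
)

```text
t: 11.47
position: [0.4938, -0.4088, -0.0308]
tcp_rot: [0.001, 0.983, -0.181, 0.002]
force: [-0.3, -0.4, -0.5]
finger_gap: 0.001
```

arm_command(
  commands=[
    {"tx":0,"ty":0,"tz":-1.5,"rx":0,"ry":0,"rz":0,"hand":0},
    {"tx":0,"ty":0,"tz":-3,"rx":0,"ry":0,"rz":0,"hand":0},
  ],
)

```text
t: 11.63
position: [0.4938, -0.4089, -0.0318]
tcp_rot: [0.001, 0.983, -0.181, 0.002]
force: [-4.0, 3.4, 22.8]
finger_gap: 0.003
```

```bash
python3 -c "
from h import *
state();c=shot('scene','sc7.png');w=bot.camera('wrist');print('wrist',w['fovy'],-np.array(w['R']).T@w['t'],np.array(w['R']).round(2).tolist())
t=cv2.resize(c['image'][220:300,290:400],(800,582),interpolation=cv2.INTER_CUBIC)[100:400]
cv2.imwrite('pics/sc7.png',np.vstack([t,cv2.resize(w['image'],(480,300)) if 0 else np.pad(cv2.resize(w['image'],(480,300)),((0,0),(0,320),(0,0)))])[:,:,::-1])"
```

```text
tcp [ 493.8 -408.9  -31.8] bay [-131.  -291.5] head -20.86994798591375 [-4.   3.4 22.8] [-0.87  0.84  1.53  0.    0.77 -0.5 ]
wrist 68.82462361887261 [ 0.52112784 -0.33596065  0.1634658 ] [[0.93, -0.36, 0.01], [-0.34, -0.9, 0.28], [-0.1, -0.26, -0.96]]
```

View pics/sc7.png

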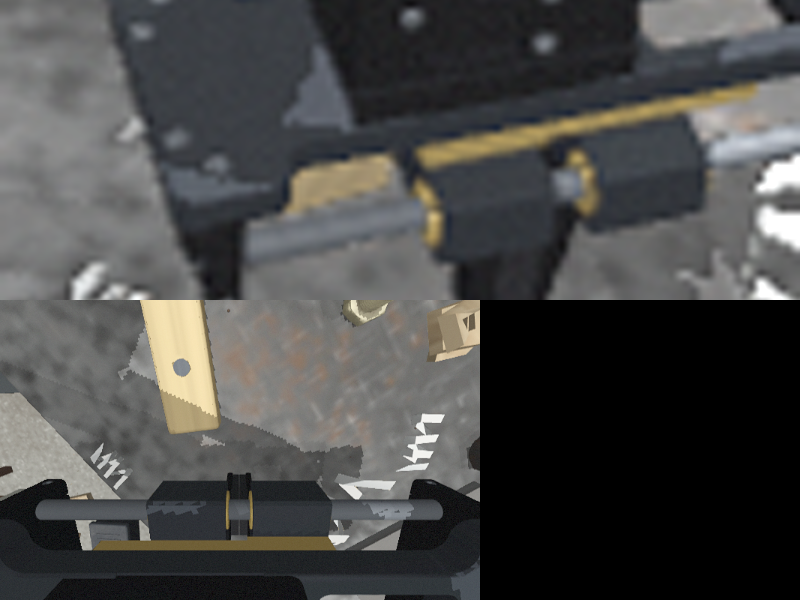

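Table contact came at a reported z of about -31 mm (22.8 N), so reported heights are 31 mm too low. In the wrist view the batten's end has corners at about (170,432) and (219,427) in the picture. I check those against the top view for any x/y bias.

```bash
python3 -c "
from h import *
w=bot.camera('wrist')
for p in [(227,176),(292,169)]:
  print([(cast(w,*p,z)[:2]*1000).round(0).tolist() for z in (.022,-.009)])
print('exp C(468,-350) B(499,-357)')
for z in (0,-.031): 
  p=np.array(w['R'])@np.array([.4938,-.4089,z])+np.array(w['t']); f=200/np.tan(np.radians(w['fovy'])/2); print(p[:2]/p[2]*f+[w['cx'],w['cy']])"
```

```text
[[469.0, -347.0], [458.0, -350.0]]
[[501.0, -355.0], [496.0, -360.0]]
exp C(468,-350) B(499,-357)
[317.81876822 247.58613435]
[317.68260135 228.66410895]
```

arm_command(
  commands=[
    {"tx":0,"ty":0,"tz":7,"rx":0,"ry":0,"rz":0,"hand":0},
    {"tx":0,"ty":0,"tz":7,"rx":0,"ry":0,"rz":0,"hand":0},
  ],
)

```text
t: 11.95
position: [0.4947, -0.4098, -0.023]
tcp_rot: [0.002, 0.983, -0.181, 0.004]
force: [-0.2, -0.4, 0.2]
finger_gap: 0.001
```

The wrist camera's batten position agrees with the top view to 3 mm, so the bias is only in the reported z, +31 mm. I redo the front push at the corrected height.

arm_command(
  commands=[
    {"tx":-10,"ty":0,"tz":40,"rx":0,"ry":0,"rz":0.12,"hand":40},
    {"tx":-42,"ty":20,"tz":60,"rx":0,"ry":0,"rz":0.24,"hand":87},
    {"tx":-42,"ty":50,"tz":60,"rx":0,"ry":0,"rz":0.36,"hand":87},
    {"tx":-42,"ty":90,"tz":60,"rx":0,"ry":0,"rz":0.48,"hand":87},
    {"tx":-42,"ty":130,"tz":60,"rx":0,"ry":0,"rz":0.6,"hand":87},
    {"tx":-42,"ty":177,"tz":60,"rx":0,"ry":0,"rz":0.72,"hand":87},
    {"tx":-42,"ty":177,"tz":60,"rx":0,"ry":0,"rz":0.84,"hand":87},
    {"tx":-42,"ty":177,"tz":60,"rx":0,"ry":0,"rz":0.96,"hand":87},
    {"tx":-42,"ty":177,"tz":60,"rx":0,"ry":0,"rz":1.08,"hand":87},
    {"tx":-42,"ty":177,"tz":60,"rx":0,"ry":0,"rz":1.2,"hand":87},
    {"tx":-42,"ty":177,"tz":60,"rx":0,"ry":0,"rz":1.32,"hand":87},
    {"tx":-42,"ty":177,"tz":60,"rx":0,"ry":0,"rz":1.44,"hand":87},
  ],
)

```text
t: 12.95
position: [0.453, -0.2329, 0.037]
tcp_rot: [-0.001, 0.857, 0.515, 0.004]
force: [0.2, 0.4, 0.0]
finger_gap: 0.834
```

arm_command(
  commands=[
    {"tx":0,"ty":0,"tz":0,"rx":0,"ry":0,"rz":0.12,"hand":87},
    {"tx":0,"ty":0,"tz":0,"rx":0,"ry":0,"rz":0.24,"hand":87},
    {"tx":0,"ty":0,"tz":0,"rx":0,"ry":0,"rz":0.258,"hand":87},
    {"tx":0,"ty":0,"tz":-40,"rx":0,"ry":0,"rz":0.258,"hand":87},
    {"tx":0,"ty":0,"tz":-58,"rx":0,"ry":0,"rz":0.258,"hand":87},
    {"tx":0,"ty":0,"tz":-61,"rx":0,"ry":0,"rz":0.258,"hand":87},
    {"tx":0,"ty":0,"tz":-61,"rx":0,"ry":0,"rz":0.258,"hand":87},
  ],
)

```text
t: 13.53
position: [0.4523, -0.2323, -0.0251]
tcp_rot: [-0.003, 0.784, 0.62, 0.004]
force: [-0.1, -0.2, 0.5]
finger_gap: 1.0
```

```bash
python3 -c "
from h import *
state()"
```

```text
tcp [ 452.3 -232.3  -25.1] bay [-183.9 -118.1] head 76.6755554929786 [-0.1 -0.2  0.5] [-0.7   0.74  1.87  0.02  0.54 -2.05]
```

arm_command(
  commands=[
    {"tx":10,"ty":-1,"tz":0,"rx":0,"ry":0,"rz":0,"hand":87},
    {"tx":18,"ty":-2,"tz":0,"rx":0,"ry":0,"rz":0,"hand":87},
    {"tx":24,"ty":-3,"tz":0,"rx":0,"ry":0,"rz":0,"hand":87},
    {"tx":29,"ty":-3,"tz":0,"rx":0,"ry":0,"rz":-0.01,"hand":87},
    {"tx":34,"ty":-3,"tz":0,"rx":0,"ry":0,"rz":-0.025,"hand":87},
    {"tx":39,"ty":-3,"tz":0,"rx":0,"ry":0,"rz":-0.04,"hand":87},
    {"tx":44,"ty":-3,"tz":0,"rx":0,"ry":0,"rz":-0.06,"hand":87},
    {"tx":49,"ty":-3,"tz":0,"rx":0,"ry":0,"rz":-0.08,"hand":87},
    {"tx":55,"ty":-3,"tz":0,"rx":0,"ry":0,"rz":-0.1,"hand":87},
    {"tx":61,"ty":-3,"tz":0,"rx":0,"ry":0,"rz":-0.115,"hand":87},
    {"tx":66,"ty":-3,"tz":0,"rx":0,"ry":0,"rz":-0.128,"hand":87},
    {"tx":71,"ty":-4,"tz":0,"rx":0,"ry":0,"rz":-0.128,"hand":87},
  ],
)

```text
t: 14.53
position: [0.5233, -0.2358, -0.0251]
tcp_rot: [-0.003, 0.823, 0.569, 0.004]
force: [-2.6, 0.4, 2.4]
finger_gap: 1.004
```

arm_command(
  commands=[
    {"tx":-10,"ty":4,"tz":0,"rx":0,"ry":0,"rz":0,"hand":87},
    {"tx":-28,"ty":11,"tz":0,"rx":0,"ry":0,"rz":0,"hand":87},
    {"tx":-28,"ty":11,"tz":40,"rx":0,"ry":0,"rz":0,"hand":87},
    {"tx":-28,"ty":11,"tz":80,"rx":0,"ry":0,"rz":0,"hand":60},
    {"tx":-28,"ty":0,"tz":110,"rx":0,"ry":0,"rz":-0.12,"hand":30},
    {"tx":-30,"ty":-40,"tz":110,"rx":0,"ry":0,"rz":-0.24,"hand":0},
    {"tx":-30,"ty":-80,"tz":110,"rx":0,"ry":0,"rz":-0.36,"hand":0},
    {"tx":-30,"ty":-120,"tz":110,"rx":0,"ry":0,"rz":-0.48,"hand":0},
    {"tx":-30,"ty":-164,"tz":110,"rx":0,"ry":0,"rz":-0.6,"hand":0},
    {"tx":-30,"ty":-164,"tz":110,"rx":0,"ry":0,"rz":-0.72,"hand":0},
    {"tx":-30,"ty":-164,"tz":110,"rx":0,"ry":0,"rz":-0.84,"hand":0},
    {"tx":-30,"ty":-164,"tz":110,"rx":0,"ry":0,"rz":-0.96,"hand":0},
  ],
)

```text
t: 15.53
position: [0.4939, -0.4017, 0.0849]
tcp_rot: [-0.0, 0.993, 0.121, 0.005]
force: [-0.3, -0.2, -0.4]
finger_gap: 0.398
```

```bash
python3 -c "
from h import *
state();batten('t5.png')"
```

```text
tcp [ 493.9 -401.7   84.9] bay [-131.4 -284.4] head 13.842948273601383 [-0.3 -0.2 -0.4] [-0.86  0.67  1.5   0.01  0.97 -1.11]
[222 155  70  41 503] C [654.3 -42.6] bay [ 5.5 84.3] bay angle -20.67786874819282 L 0.18917685221564806
[365 168  14  13 128] C [ 658.7 -352.8] bay [  29.8 -225. ] bay angle -12.042612349683083 L 0.033353060133601065
[298 173  49  33 147] C [ 615.9 -220. ] bay [-21.4 -95.2] bay angle 0.627532563840532 L 0.1279237526302208
[ 288  192   87   45 1204] C [ 551.2 -246.1] bay [ -84.3 -125.4] bay angle 16.36093834425577 L 0.23155754999101733
```

The batten is now at bay (-84,-125) mm, angled 16.4°, as planned. Next I push its right end along its length, so the left end goes in behind the post.

arm_command(
  commands=[
    {"tx":4,"ty":10,"tz":0,"rx":0,"ry":0,"rz":-0.12,"hand":0},
    {"tx":4,"ty":10,"tz":0,"rx":0,"ry":0,"rz":-0.24,"hand":0},
    {"tx":4,"ty":10,"tz":0,"rx":0,"ry":0,"rz":-0.36,"hand":0},
    {"tx":4,"ty":10,"tz":0,"rx":0,"ry":0,"rz":-0.48,"hand":0},
    {"tx":4,"ty":10,"tz":0,"rx":0,"ry":0,"rz":-0.592,"hand":0},
    {"tx":4,"ty":10,"tz":-40,"rx":0,"ry":0,"rz":-0.592,"hand":0},
    {"tx":4,"ty":10,"tz":-80,"rx":0,"ry":0,"rz":-0.592,"hand":0},
    {"tx":4,"ty":10,"tz":-105,"rx":0,"ry":0,"rz":-0.592,"hand":0},
    {"tx":4,"ty":10,"tz":-107,"rx":0,"ry":0,"rz":-0.592,"hand":0},
    {"tx":4,"ty":10,"tz":-107,"rx":0,"ry":0,"rz":-0.592,"hand":0},
  ],
)

```text
t: 16.42
position: [0.4975, -0.3901, -0.0236]
tcp_rot: [-0.0, 0.985, -0.175, 0.004]
force: [-0.0, -0.0, -0.1]
finger_gap: 0.007
```

```bash
python3 -c "
from h import *
state()"
```

```text
tcp [ 497.5 -390.1  -23.6] bay [-128.5 -272.6] head -20.161188397384883 [-0.  -0.  -0.1] [-0.84  0.82  1.55  0.01  0.76 -0.5 ]
```

arm_command(
  commands=[
    {"tx":5,"ty":12,"tz":0,"rx":0,"ry":0,"rz":0,"hand":0},
    {"tx":9,"ty":22,"tz":1,"rx":0,"ry":0,"rz":0,"hand":0},
    {"tx":11,"ty":28,"tz":1,"rx":0,"ry":0,"rz":0,"hand":0},
    {"tx":13,"ty":36,"tz":1,"rx":0,"ry":0,"rz":0,"hand":0},
    {"tx":16,"ty":44,"tz":1,"rx":0,"ry":0,"rz":0,"hand":0},
    {"tx":18,"ty":52,"tz":1,"rx":0,"ry":0,"rz":0,"hand":0},
    {"tx":20.5,"ty":60,"tz":1,"rx":0,"ry":0,"rz":0,"hand":0},
    {"tx":23,"ty":68,"tz":1,"rx":0,"ry":0,"rz":0,"hand":0},
    {"tx":25,"ty":76,"tz":1,"rx":0,"ry":0,"rz":0,"hand":0},
    {"tx":27.5,"ty":84,"tz":1,"rx":0,"ry":0,"rz":0,"hand":0},
    {"tx":30,"ty":92,"tz":1,"rx":0,"ry":0,"rz":0,"hand":0},
    {"tx":30,"ty":92,"tz":1,"rx":0,"ry":0,"rz":0,"hand":0},
  ],
)

```text
t: 17.42
position: [0.5273, -0.2953, -0.023]
tcp_rot: [-0.001, 0.985, -0.174, 0.003]
force: [-1.1, -0.7, 0.1]
finger_gap: 0.005
```

```bash
python3 -c "
from h import *
state();batten('t6.png')
c=shot('scene','sc8.png');cv2.imwrite('pics/sc8.png',np.vstack([cv2.imread('pics/t6.png')[0:300],cv2.resize(c['image'][140:215,220:420],(800,300),interpolation=cv2.INTER_CUBIC)[:,:,::-1]]))"
```

```text
tcp [ 527.3 -295.3  -23. ] bay [-105.  -176.1] head -20.09758311983719 [-1.1 -0.7  0.1] [-0.7   0.8   1.63  0.01  0.71 -0.35]
[222 155  70  41 552] C [654.4 -42.7] bay [ 5.6 84.2] bay angle -20.44943241385566 L 0.18914648021709168
[365 168  14  13 126] C [ 659.  -352.8] bay [  30.2 -224.9] bay angle -12.043302330369087 L 0.03335394679563879
[298 173  49  32 167] C [ 639.7 -233. ] bay [   3.2 -106.7] bay angle 27.87849741562757 L 0.13491239470069205
[ 262  185   74   38 1002] C [ 575.1 -160.7] bay [-66.  -38.6] bay angle 16.692728844617406 L 0.19625811422684936
```

View pics/sc8.png

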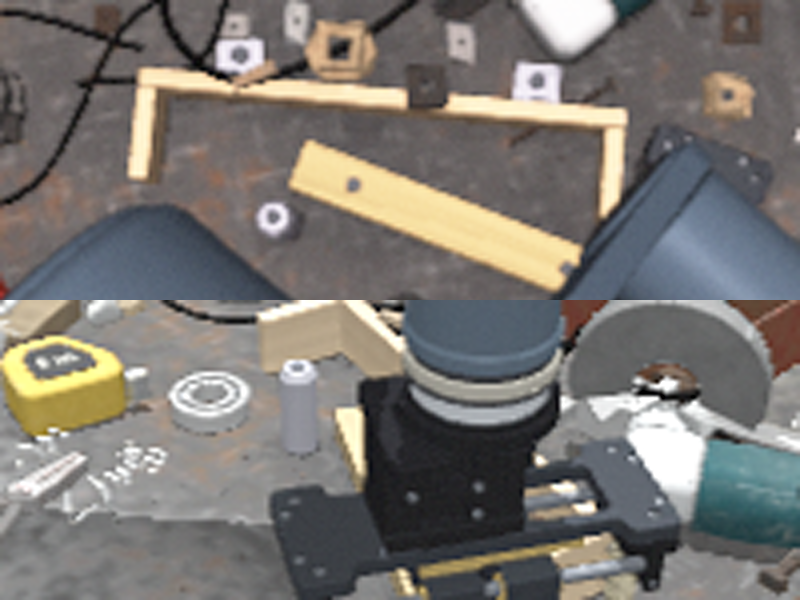

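The top half of the picture shows the batten's left end at (305,165), already behind the post at (273,217). The bolt is hidden under the gripper; the tape and bearing are undisturbed. I push on by about 58 mm.

arm_command(
  commands=[
    {"tx":2,"ty":7,"tz":0,"rx":0,"ry":0,"rz":0,"hand":0},
    {"tx":4.5,"ty":14,"tz":0,"rx":0,"ry":0,"rz":0,"hand":0},
    {"tx":7,"ty":22,"tz":0,"rx":0,"ry":0,"rz":0,"hand":0},
    {"tx":9,"ty":29,"tz":0,"rx":0,"ry":0,"rz":0,"hand":0},
    {"tx":11.5,"ty":36,"tz":0,"rx":0,"ry":0,"rz":0,"hand":0},
    {"tx":13.5,"ty":43,"tz":0,"rx":0,"ry":0,"rz":0,"hand":0},
    {"tx":16,"ty":50,"tz":0,"rx":0,"ry":0,"rz":0,"hand":0},
    {"tx":17.5,"ty":55,"tz":0,"rx":0,"ry":0,"rz":0,"hand":0},
    {"tx":17.5,"ty":55,"tz":0,"rx":0,"ry":0,"rz":0,"hand":0},
  ],
)

```text
t: 18.27
position: [0.5446, -0.2397, -0.0233]
tcp_rot: [-0.001, 0.985, -0.174, 0.003]
force: [-0.9, -0.9, 0.3]
finger_gap: 0.006
```

```bash
python3 -c "
from h import *
state();batten('t7.png')
"
```

```text
tcp [ 544.6 -239.7  -23.3] bay [ -91.3 -119.5] head -20.057111635101208 [-0.9 -0.9  0.3] [-0.61  0.79  1.65  0.01  0.7  -0.26]
[222 155  70  41 560] C [654.5 -43.1] bay [ 5.7 83.9] bay angle -20.449445326508666 L 0.1884648661375616
[366 168  13  13 127] C [ 657.9 -353.4] bay [  29.1 -225.6] bay angle 86.22123244654935 L 0.0320072248386509
[238 179  69  34 918] C [593.9 -91.2] bay [-51.7  31.9] bay angle 13.74632047966189 L 0.18028581891060108
```

arm_command(
  commands=[
    {"tx":-4,"ty":-11,"tz":0,"rx":0,"ry":0,"rz":0,"hand":0},
    {"tx":-9,"ty":-24,"tz":0,"rx":0,"ry":0,"rz":0,"hand":0},
    {"tx":-9,"ty":-24,"tz":40,"rx":0,"ry":0,"rz":0,"hand":0},
    {"tx":-9,"ty":-24,"tz":80,"rx":0,"ry":0,"rz":0.1,"hand":30},
    {"tx":-30,"ty":0,"tz":90,"rx":0,"ry":0,"rz":0.22,"hand":60},
    {"tx":-40,"ty":40,"tz":90,"rx":0,"ry":0,"rz":0.34,"hand":87},
    {"tx":-40,"ty":80,"tz":90,"rx":0,"ry":0,"rz":0.46,"hand":87},
    {"tx":-40,"ty":101,"tz":90,"rx":0,"ry":0,"rz":0.58,"hand":87},
    {"tx":-40,"ty":101,"tz":90,"rx":0,"ry":0,"rz":0.7,"hand":87},
    {"tx":-40,"ty":101,"tz":90,"rx":0,"ry":0,"rz":0.82,"hand":87},
    {"tx":-40,"ty":101,"tz":90,"rx":0,"ry":0,"rz":0.94,"hand":87},
    {"tx":-40,"ty":101,"tz":90,"rx":0,"ry":0,"rz":1.06,"hand":87},
  ],
)

```text
t: 19.32
position: [0.5046, -0.141, 0.067]
tcp_rot: [-0.002, 0.937, 0.35, 0.002]
force: [0.2, -0.0, 0.0]
finger_gap: 0.605
```

```bash
python3 -c "
from h import *
state();batten('t8.png')
"
```

```text
tcp [ 504.6 -141.    67. ] bay [-137.6  -23.5] head 40.939028274711525 [ 0.2 -0.   0. ] [-0.49  0.58  1.8   0.01  0.77 -1.21]
[222 155  70  41 601] C [654.4 -42.7] bay [ 5.6 84.2] bay angle -20.44943241385566 L 0.18914648021709168
[366 168  13  12 122] C [ 659.2 -353.4] bay [  30.5 -225.5] bay angle -4.887456536816842 L 0.03187677379158623
[298 173  49  33 187] C [ 615.9 -220. ] bay [-21.4 -95.2] bay angle 0.2256100387996014 L 0.12766355934157658
[239 179  32  19 346] C [608.  -43.5] bay [-40.7  80.4] bay angle 16.357087688736925 L 0.07665993889613844
[280 192  47  30 536] C [ 568.8 -168.2] bay [-71.7 -46.5] bay angle 17.123666864364708 L 0.1310281169122116
```

arm_command(
  commands=[
    {"tx":0,"ty":4,"tz":0,"rx":0,"ry":0,"rz":0.12,"hand":87},
    {"tx":8,"ty":4,"tz":0,"rx":0,"ry":0,"rz":0.24,"hand":87},
    {"tx":16,"ty":4,"tz":0,"rx":0,"ry":0,"rz":0.36,"hand":87},
    {"tx":20,"ty":4,"tz":0,"rx":0,"ry":0,"rz":0.48,"hand":87},
    {"tx":20,"ty":4,"tz":0,"rx":0,"ry":0,"rz":0.504,"hand":87},
    {"tx":20,"ty":4,"tz":-40,"rx":0,"ry":0,"rz":0.504,"hand":87},
    {"tx":20,"ty":4,"tz":-75,"rx":0,"ry":0,"rz":0.504,"hand":87},
    {"tx":20,"ty":4,"tz":-90,"rx":0,"ry":0,"rz":0.504,"hand":87},
    {"tx":20,"ty":4,"tz":-90,"rx":0,"ry":0,"rz":0.504,"hand":87},
  ],
)

```text
t: 20.12
position: [0.5214, -0.1368, -0.0264]
tcp_rot: [-0.006, 0.82, 0.572, -0.0]
force: [0.1, 0.1, -0.8]
finger_gap: 1.001
```

```bash
python3 -c "
from h import *
state()
"
```

```text
tcp [ 521.4 -136.8  -26.4] bay [-121.1  -18.2] head 69.74622812594134 [ 0.1  0.1 -0.8] [-0.47  0.76  1.79  0.01  0.61 -1.69]
```

arm_command(
  commands=[
    {"tx":12,"ty":-4,"tz":3,"rx":0,"ry":0,"rz":0,"hand":87},
    {"tx":20,"ty":-6,"tz":3,"rx":0,"ry":0,"rz":0,"hand":87},
    {"tx":25,"ty":-7,"tz":3,"rx":0,"ry":0,"rz":0,"hand":87},
    {"tx":31,"ty":-9,"tz":3,"rx":0,"ry":0,"rz":0.036,"hand":87},
    {"tx":37,"ty":-11,"tz":3,"rx":0,"ry":0,"rz":0.072,"hand":87},
    {"tx":44,"ty":-12,"tz":3,"rx":0,"ry":0,"rz":0.108,"hand":87},
    {"tx":50,"ty":-14,"tz":3,"rx":0,"ry":0,"rz":0.144,"hand":87},
    {"tx":57,"ty":-15,"tz":3,"rx":0,"ry":0,"rz":0.18,"hand":87},
    {"tx":63,"ty":-17,"tz":3,"rx":0,"ry":0,"rz":0.216,"hand":87},
    {"tx":68,"ty":-18,"tz":3,"rx":0,"ry":0,"rz":0.252,"hand":87},
    {"tx":73,"ty":-19,"tz":3,"rx":0,"ry":0,"rz":0.288,"hand":87},
    {"tx":73,"ty":-19,"tz":3,"rx":0,"ry":0,"rz":0.288,"hand":87},
  ],
)

```text
t: 21.12
position: [0.5959, -0.1565, -0.0221]
tcp_rot: [-0.004, 0.73, 0.684, -0.001]
force: [-0.2, -0.4, -0.2]
finger_gap: 0.999
```

```bash
python3 -c "
from h import *
state();batten('t9.png')
"
```

```text
tcp [ 595.9 -156.5  -22.1] bay [-45.4 -33.1] head 86.24157678569512 [-0.2 -0.4 -0.2] [-0.44  0.81  1.58  0.    0.76 -1.95]
[222 165  40  31 253] C [652.    3.2] bay [  0.2 129.9] bay angle -38.040508191778116 L 0.1196669426968256
[366 168  13  13 127] C [ 657.9 -353.4] bay [  29.1 -225.6] bay angle 86.22123244654935 L 0.0320072248386509
[239 175  18  16 177] C [628.1 -26.9] bay [-21.7  98.3] bay angle -89.66913741810689 L 0.04214217174019702
[333 176  14  30 105] C [ 612.5 -267.9] bay [ -21.7 -143.2] bay angle 85.81585341309612 L 0.07660820276953849
```

arm_command(
  commands=[
    {"tx":1.5,"ty":0,"tz":0,"rx":0,"ry":0,"rz":0,"hand":87},
    {"tx":3,"ty":0,"tz":0,"rx":0,"ry":0,"rz":0,"hand":87},
    {"tx":3,"ty":0,"tz":0,"rx":0,"ry":0,"rz":0,"hand":87},
  ],
)

```text
t: 21.42
position: [0.5974, -0.1561, -0.0219]
tcp_rot: [-0.006, 0.731, 0.683, -0.001]
force: [-3.5, -0.8, 2.3]
finger_gap: 1.001
```

arm_command(
  commands=[
    {"tx":1,"ty":0,"tz":0,"rx":0,"ry":0,"rz":0,"hand":87},
    {"tx":2,"ty":0,"tz":0,"rx":0,"ry":0,"rz":0,"hand":87},
  ],
)

```text
t: 21.58
position: [0.5973, -0.1559, -0.0219]
tcp_rot: [-0.007, 0.731, 0.683, -0.003]
force: [-7.3, -2.0, 5.2]
finger_gap: 0.997
```

arm_command(
  commands=[
    {"tx":1,"ty":0,"tz":0,"rx":0,"ry":0,"rz":0,"hand":87},
    {"tx":2,"ty":0,"tz":0,"rx":0,"ry":0,"rz":0,"hand":87},
  ],
)

```text
t: 21.75
position: [0.5972, -0.1559, -0.0219]
tcp_rot: [-0.009, 0.731, 0.683, -0.004]
force: [-7.4, -2.2, 6.4]
finger_gap: 0.998
```

arm_command(
  commands=[
    {"tx":-15,"ty":1,"tz":0,"rx":0,"ry":0,"rz":0,"hand":87},
    {"tx":-35,"ty":2,"tz":0,"rx":0,"ry":0,"rz":0,"hand":87},
    {"tx":-35,"ty":2,"tz":40,"rx":0,"ry":0,"rz":0,"hand":87},
    {"tx":-35,"ty":2,"tz":80,"rx":0,"ry":0,"rz":0,"hand":87},
    {"tx":-60,"ty":2,"tz":110,"rx":0,"ry":0,"rz":0,"hand":87},
    {"tx":-80,"ty":-40,"tz":110,"rx":0,"ry":0,"rz":0,"hand":87},
    {"tx":-100,"ty":-80,"tz":110,"rx":0,"ry":0,"rz":0,"hand":87},
    {"tx":-110,"ty":-120,"tz":110,"rx":0,"ry":0,"rz":0,"hand":87},
    {"tx":-120,"ty":-160,"tz":110,"rx":0,"ry":0,"rz":0,"hand":87},
    {"tx":-120,"ty":-200,"tz":110,"rx":0,"ry":0,"rz":0,"hand":87},
    {"tx":-120,"ty":-200,"tz":110,"rx":0,"ry":0,"rz":0,"hand":87},
  ],
)

```text
t: 22.67
position: [0.4791, -0.3656, 0.0892]
tcp_rot: [-0.003, 0.733, 0.681, -0.005]
force: [0.2, -0.3, 0.6]
finger_gap: 1.007
```

```bash
python3 -c "
from h import *
state();c=shot('top','t10.png')
im=c['image'];h=cv2.cvtColor(im,cv2.COLOR_RGB2HSV); m=cv2.inRange(h,(10,60,120),(32,255,255))
for y in range(160,206,1): print(y,''.join('#' if v else '.' for v in m[y,215:352]))
f=200/np.tan(np.radians(c['fovy'])/2)
def pr(x,y,z):
  P=np.array([*(O+x*xd+y*yd),z]); p=np.array(c['R'])@P+np.array(c['t']); return (p[:2]/p[2]*f+[c['cx'],c['cy']]).round(1)
for y in (-110,-60,0,60,115): print(y,'board top inner',pr(0,y/1e3,.045),'front edge',pr(-.034,y/1e3,.022),pr(-.034,y/1e3,0),'g',c['image'][int(pr(-.017,y/1e3,.022)[1]),int(pr(-.017,y/1e3,.022)[0])])
"
```

```text
tcp [ 479.1 -365.6   89.2] bay [-148.5 -249.3] head 85.79295858552142 [ 0.2 -0.3  0.6] [-0.83  0.63  1.57 -0.01  0.95 -2.32]
160 ....................................................#####......######....................................................................
161 ....................................................#####......######....................................................................
162 ...................................................######.....#######....................................................................
163 ...................................................######.....#######....................................................................
164 ....................................................######....#######....................................................................
165 .........................................###........################.....................................................................
166 .........................................###........################...................................................
[... 5299 characters left out ...]
....#..................................................................................................#####.......
205 ........................##....................................................................................................###........
-110 board top inner [328.2 180. ] front edge [326.6 194.1] [326.  194.9] g [234 204 148]
-60 board top inner [308.8 178.4] front edge [307.6 192.5] [307.4 193.3] g [244 219 158]
0 board top inner [285.5 176.5] front edge [284.7 190.6] [285.  191.5] g [245 221 160]
60 board top inner [262.1 174.5] front edge [261.8 188.7] [262.6 189.6] g [247 224 164]
115 board top inner [240.6 172.7] front edge [240.7 186.9] [242.  187.9] g [228 193 141]
```

```bash
python3 -c "
from h import *
a=load('top1.png')['image'].astype(int);b=bot.camera('top')['image'].astype(int)
for n,(u,v,r) in dict(bearing=(234,216,12),bolt=(359,190,10),tape=(208,246,18),nut=(372,173,10)).items():
  print(n,np.abs(a-b)[v-r:v+r,u-r:u+r].mean().round(1),np.abs(a-b)[v-r:v+r,u-r:u+r].max())
# seam seen from the scene camera: batten back edge vs board at both ends
c=bot.camera('scene');f=200/np.tan(np.radians(c['fovy'])/2)
g=cv2.cvtColor(c['image'],cv2.COLOR_RGB2GRAY)
for y in (-100,-60,0,60,110):
  row=[]
  for x in range(-44,9,2):
    P=np.array([*(O+x/1e3*xd+y/1e3*yd),.022]);p=np.array(c['R'])@P+np.array(c['t']);p=p[:2]/p[2]*f+[c['cx'],c['cy']]
    row.append(int(cv2.getRectSubPix(g,(1,1),(float(p[0]),float(p[1])))[0,0]))
  print(y,row)
"
```

```text
bearing 10.2 20
bolt 8.7 19
tape 8.5 20
nut 8.9 20
-100 [87, 82, 83, 92, 111, 144, 165, 173, 163, 166, 182, 195, 166, 128, 80, 70, 79, 86, 80, 68, 68, 69, 69, 70, 69, 71, 72]
-60 [112, 110, 109, 114, 131, 181, 226, 241, 245, 247, 249, 250, 246, 205, 120, 59, 48, 48, 51, 55, 52, 41, 31, 32, 30, 29, 32]
0 [165, 172, 165, 129, 70, 34, 28, 30, 30, 35, 68, 108, 131, 116, 82, 51, 48, 49, 50, 50, 40, 33, 30, 30, 31, 32, 33]
60 [65, 75, 80, 91, 97, 101, 100, 99, 92, 84, 110, 127, 135, 118, 88, 59, 50, 49, 50, 56, 71, 90, 96, 99, 100, 86, 63]
110 [67, 40, 31, 30, 36, 44, 48, 52, 54, 54, 53, 52, 52, 53, 54, 54, 54, 53, 53, 55, 65, 81, 96, 98, 98, 96, 82]
```

```bash
python3 -c "
from h import *
print(bot.finish_job())"
```

```text
the job is handed in; nothing more can be done
None
```

The batten is lying along the back board between the two cheeks, and I handed the job in at about 23 s of the 67 s allowed. I angled it with the open fingers on its front face, pushed its right end so the left end went in behind the post, then swung the right end past the cheek. I finished by pressing it lightly against the board and backing the arm away.

- **Failed first tries:** the fingers passed over the batten twice without moving it. Probing the bare table showed the reported tool height is 31 mm too low (contact at -31 mm, 22.8 N), and I corrected for that from then on.
- **Batten position:** in the last top picture its front edge is where a flush batten should be, to about 1 mm. It is within about 0.2° of parallel to the board, and it had stopped against a firm 7 N push.
- **Loose things:** around the bearing, bolt, tape and nut, the top picture matches the starting one apart from small overall brightness changes, so none of them moved.
- **Check that failed:** I also tried to confirm the seam with the scene camera, but its readings were unusable, probably because the arm was in the way. Flushness therefore rests on the top view and the push force.

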